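Unlatch the hole template and clip it upright

ROBOT

A 6-joint arm with a two-finger parallel gripper is mounted at the origin on the work surface. World frame = base frame: x ahead of the robot, y to its left, z up, the work surface at z = 0. Lengths are in m, angles in rad, forces in N, time in s.
With the tool pointing down it reaches from about 0.325 to 0.85 m from the base axis. Payload 4.4 kg.
Tool frame: the origin (TCP) lies between the finger pads; the fingertips stand 22 mm ahead of it and the grasp point (between the pads) lies 3 mm ahead of it; z points along the fingers, x is the direction in which the jaws open and shut, and the axes are right-handed (so a half turn about z gives the same grasp; the last joint's range is limited). The gripper opens to 94 mm and grips with 3 to 60 N. Pads are 16 mm wide; open, the fingers measure 119 mm over their backs; the gripper's body (75 mm by 177 mm) begins 78 mm behind the grasp point.
Start: joints at [1.181, 0.207, 1.542, -0, 1.393, -0.15], TCP at [0.137, 0.559, 0.227] pointing down, gripper open.
Joint ranges: [-2.73, 2.73], [-0.86, 2.22], [0.23, 2.46], [-1.11, 4.25], [0.08, 2.63], [-2.82, 2.82]. Speed limits (rad/s): [2.79, 2.79, 3.14, 3.14, 3.14, 3.14].

INTERFACE

Orientations are given as a rotation vector (axis times angle).
In Python, from workcell import ctrl gives the robot as it stands.
- The arm moves only by the tool drive_tool, never from a script. Its argument "motion" is a list of rows, each an object of numbers: "grip": the closure, from 0 (fully open) to 1 (shut); "x", "y", "z": the shift along the tool's x, y, z in mm; "spin": the turn about the tool's z in degrees. A call has exactly 8 rows; each row shifts and turns the pose as measured when the row begins, along the tool's axes as they then stand; what a row does not reach is not made up. A row lasts 1/8 s, in which the tool goes at most 62.5 mm and 10.7 degrees, less where a joint would pass 70% of its speed; a pose out of reach is approached as far as the arm can. A call with a gripper value outside its range is refused whole. The fingers move at their own pace and stop on an object; "grip_force" is the grip in N (left out, the last holds). Time passes only in rows, so rows that do not move let the fingers close, or fill a call up. It gives the time, the measured TCP pose, the force and the opening at its end, in the units of the state.
- ctrl.state(): the state, without advancing time (a new reading comes with each control period).
- ctrl.camera(name): name is "scene" or "top" or "wrist"; returns a dict with "color" (420x560x3 uint8, blue, green, red), "depth" (420x560 float32, m along the optical axis (not along the pixel's ray), 0 where there is no reading), "mtx" (3x3 intrinsics, pixels), "R" (3x3) and "t" (3): a world point X has camera coordinates R X + t; the wrist camera has in their place "hand_eye" (4x4, takes a point from camera to tool coordinates, whose origin is the TCP and whose axes are the tool frame's). Camera axes: x right, y down, z forward; pixel columns grow to the right and rows downward; lengths in m; the calibration is good to about 2 mm. A picture is of the moment at which its call begins: read the wrist's pose just before it.
- ctrl.finish_job(): hands the job in, once; it reports no verdict.
Trained networks look in the newest picture that a camera, given by its name, has taken for a name from the list of things; names that differ only in an ending like _2 or _b are one class to them, and where a whole thing is asked for, a point or a joint stands for the part that bears it (a point fixed in the world has none). Each returns a list of dicts, best first, with "confidence" (0 to 1); they miss things now and then, are a little off and sometimes report something else, mostly with a low value. They report only what shows in the picture. A call takes as long as a camera call. They do not tell look-alikes from the thing itself.
- ctrl.recognise(camera, name): "point" ([x, y, z] in m, in the coordinates of the camera as it stood for that picture, good to about 4 mm: the middle of the surface that is visible of it).
- ctrl.regions_of(camera, name): "mask" (420x560 bool, what is visible of it).
- ctrl.spot_point(camera, name): "point" ([x, y, z] in m, in the coordinates of the camera as it stood for that picture, good to about 4 mm: a listed point, or the origin of a listed thing).
The state is a dict: "t": time; "joint_pos": joint angles; "qvel": joint speeds; "tau": joint torques, N m; "ee_pos": TCP position; "tool_rot": TCP orientation; "contact_force": force on the tool from outside, world axes, zero at the start; "moment": the same for the moment, N m; "gripper_width": finger opening in m.
Only numpy, scipy, OpenCV 4.12 (cv2) and the standard library are available. Lean on these libraries where they do the work, as an engineer would, in place of code of your own. Each camera call takes 0.05 s, during which the arm holds its last target.

TASK

Press the hook's sprung keeper flap down until it snaps flat and stays there, then lift the metal hole template off the hook and press its lower edge fully home in the sprung edge clip, so that it stands there upright on its own. Leave the other things on the bench where they are.

Things in the scene. Friction and masses are not known exactly. Their poses are not given: they have to be found in the camera images.
- stand: Fixed steel hook stand. Origin on the bench straight below the hook's seat. A post stands at x = 64 to 86 mm, on a base 14 mm thick, 110 mm wide, from x = -20 to 130. From the post's top a level hook arm (16 mm wide, 10 thick, top face at z = 190 mm) runs along the stand's -x, roughly towards the robot, to its tip at x = -76. No part but the keeper stands over 9 mm above the arm's top.
- hook_seat (a point): Point on the arm's top face (z = 190 mm) where the template hangs, between two ridges 4 mm high at x = +-9 mm. Axes as the stand's. To come off, with the keeper flat, the template is raised 12 to 28 mm (the arm must stay inside its window) and drawn along -x, past the tip, by 90 mm or more.
- keeper (a joint): Angle (rad) of the sprung keeper, a dark steel flap 26 mm wide, 46 long: 0 closed, 0.93 flat on the arm. Hinged at the hook's tip (stand x = -70 mm), it slants up 55 degrees towards the template and bars its way. Over-centre spring: let go before about 0.5 it springs up again, beyond that it snaps flat and stays. Flat, it is at most 9 mm above the arm's top and reaches to stand x = -20 mm.
- keeper_end (a point): Top of the 8 mm thick, 30 mm wide round bar along the keeper's free end (moves with the flap). Closed, it is at stand x = -44 mm, 45 mm above the arm's top face. Press here straight down with up to 15 N, by about 35 mm; the end swings down and 24 mm towards the template, staying clear of it.
- template_grip (a point): Centre of the grip strip (60 mm high, full width) at the top of the loose hole template: an upright aluminium plate 5 mm thick (its x), 110 wide (y), 170 high (z), about 0.2 kg, both faces alike. Below the strip a window 50 wide, 40 high, then 70 mm solid. This point is 140 mm above the lower edge, 30 below the upper, and while it hangs 30 above the hook arm's top. Faces square to the hook arm.
- template_window (a point): Middle of the window's upper edge in the template (110 mm above the lower edge), which rests on the hook seat. Axes as the template's.
- template_foot (a point): Middle of the template's lower edge. Axes as the template's.
- clip: Fixed sprung edge clip, origin at the centre of its underside on the bench: wooden base 84 x 110 mm, 12 thick, and two steel jaws 80 mm long along its y that meet at x = 0 with a 2 mm gap and part along x, up to 9 mm each, as a plate is pressed down between them (under 15 N). Jaw faces from z = 18 to 46 mm; flared lips above spread to a mouth about 26 mm wide at z = 67 mm.
- clip_floor (a point): Point on the clip base's top face between the jaws (z = 12 mm), where the middle of the template's lower edge belongs; fully home, the edge stands on this face with the template's faces square to the clip's x, either face either way. Axes as the clip's.
- mallet: Bystander: hammer 220 mm long lying on the bench; leave it.
- dish: Bystander: steel bowl 100 mm across, 45 mm high, origin at the centre of its underside; leave it.
- bench_block: Bystander: steel bench block 100 x 100 x 25 mm, origin at the centre of its underside; leave it.
- tool_pot: Bystander: empty red plastic pot 64 mm across, 80 mm high, origin at the centre of its underside; leave it.
There are look-alikes about, which are no part of the job. What is meant by the part that bears template_grip is not pink, and is the larger of those in its own colour.

How it is judged:
By the outcome, as a careful person would: the job done as asked, in the order asked, and still so for the second after the job is handed in, with the robot touching nothing.
It also fails if it takes over 61 s, if anything falls off the work surface, if the arm or the gripper's body presses on something with over 40 N, if the wrist force passes 120 N, or if a joint passes its speed limit or range.

## Working session

There is one attempt and no reset: what is moved stays moved. The work goes in short steps, Python scripts to look and compute and a tool call to move; the robot and the scene stay as the last step left them, time stands still between calls to the robot, and variables do not carry over. Pictures are saved under pics/ and viewed, and the job is handed in when it is done.

Besides the shell and the picture viewer there is one more tool, called after "Request:" as name(argument=value, ...), one argument or row to a line, values as JSON. drive_tool: Moves the arm, as the interface text tells. Its arguments: {"type":"object","properties":{"motion":{"type":"array","items":{"type":"object","properties":{"grip":{"type":"number"},"x":{"type":"number"},"y":{"type":"number"},"z":{"type":"number"},"spin":{"type":"number"}}}},"grip_force":{"type":"number"}},"required":["motion"]}

```bash
mkdir -p pics; ls; cat > h.py <<'E'
import numpy as np,cv2
from workcell import ctrl
from scipy.spatial.transform import Rotation as R
def tow(c,p): return c["R"].T@(np.array(p)-c["t"])
E
python3 - <<'E'
from h import *
s=ctrl.state();print(s["t"],s["ee_pos"],s["tool_rot"])
for n in("scene","top"):
    c=ctrl.camera(n);cv2.imwrite(f"pics/{n}0.png",c["color"])
    np.savez(f"{n}0.npz",**c)
    for th in("stand","hook_seat","keeper_end","template_grip","template_window","template_foot","clip","clip_floor"):
        for f in(ctrl.spot_point,):
            for d in f(n,th): 
                p=np.array(d["point"]);u=c["mtx"]@p;u=u[:2]/u[2]
                print(n,th,round(d["confidence"],2),tow(c,p).round(3),u.round())
print(ctrl.state()["t"])
E
```

```text
pics
0.0 [0.13629529 0.55783519 0.22630219] [ 2.470309    1.93911657 -0.00306722]
scene hook_seat 0.57 [ 0.58  -0.194  0.189] [216. 211.]
scene keeper_end 0.59 [ 0.534 -0.18   0.232] [212. 188.]
scene keeper_end 0.26 [ 0.577 -0.19   0.188] [217. 210.]
scene template_grip 0.94 [ 0.643 -0.033  0.141] [280. 219.]
scene template_grip 0.91 [ 0.449 -0.277  0.095] [174. 225.]
scene template_grip 0.65 [ 0.573 -0.195  0.22 ] [213. 200.]
scene template_grip 0.16 [0.436 0.419 0.   ] [356. 187.]
scene template_window 0.78 [ 0.578 -0.196  0.19 ] [215. 210.]
scene template_window 0.77 [ 0.641 -0.037  0.11 ] [279. 228.]
scene template_window 0.65 [ 0.449 -0.278  0.071] [174. 232.]
scene template_foot 0.85 [ 0.644 -0.038  0.001] [279. 259.]
scene template_foot 0.64 [ 0.582  0.181 -0.001] [327. 226.]
scene template_foot 0.61 [ 0.449 -0.28  -0.001] [177. 252.]
scene clip 0.72 [0.585 0.181 0.002] [328. 226.]
scene clip 0.66 [ 0.483 -0.416  0.   ] [135. 274.]
scene clip_floor 0.75 [0.579 0.178 0.013] [326. 223.]
top stand 0.77 [ 0.579 -0.188 -0.003] [331. 230.]
top stand 0.68 [ 0.579 -0.19   0.189] [340
[... 155 characters left out ...]
 [339. 238.]
top template_grip 0.69 [ 0.574 -0.194  0.219] [343. 225.]
top template_grip 0.64 [ 0.641 -0.04   0.14 ] [291. 206.]
top template_grip 0.48 [ 0.449 -0.281  0.091] [363. 268.]
top template_window 0.61 [ 0.573 -0.195  0.188] [342. 226.]
top template_window 0.49 [ 0.637 -0.036  0.106] [289. 208.]
top template_window 0.46 [ 0.449 -0.277  0.071] [361. 268.]
top template_foot 0.73 [ 0.575 -0.192  0.078] [336. 229.]
top template_foot 0.55 [ 0.446 -0.278 -0.006] [357. 269.]
top template_foot 0.46 [ 0.642 -0.035  0.001] [288. 211.]
top clip 0.87 [ 0.581  0.183 -0.001] [225. 227.]
top clip_floor 0.88 [0.581 0.178 0.011] [226. 227.]
top clip_floor 0.28 [ 0.572 -0.193  0.185] [341. 226.]
0.9
```

```bash
python3 - <<'E'
import cv2
a=cv2.imread("pics/scene0.png");cv2.imwrite("pics/scene0c.png",cv2.resize(a[130:310,110:380],(800,533),interpolation=2))
a=cv2.imread("pics/top0.png");cv2.imwrite("pics/top0c.png",cv2.resize(a[150:320,180:410],(800,591),interpolation=2))
E
```

```text
(no output)
```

View pics/scene0.png

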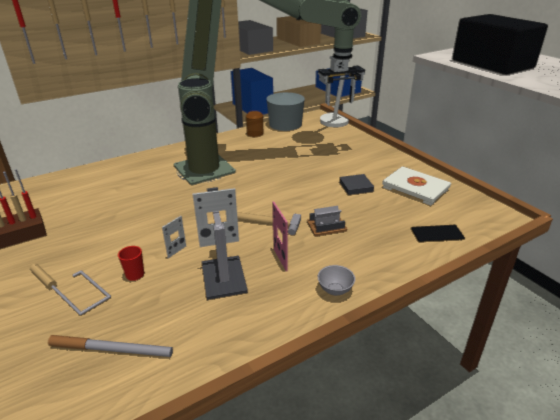

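View pics/top0.png

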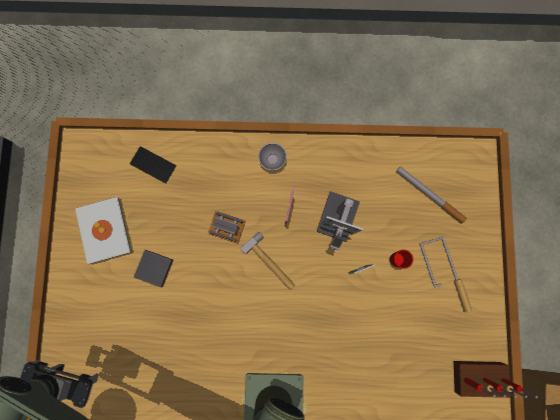

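```bash
sleep 1
```

```text
(no output)
```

View pics/scene0c.png

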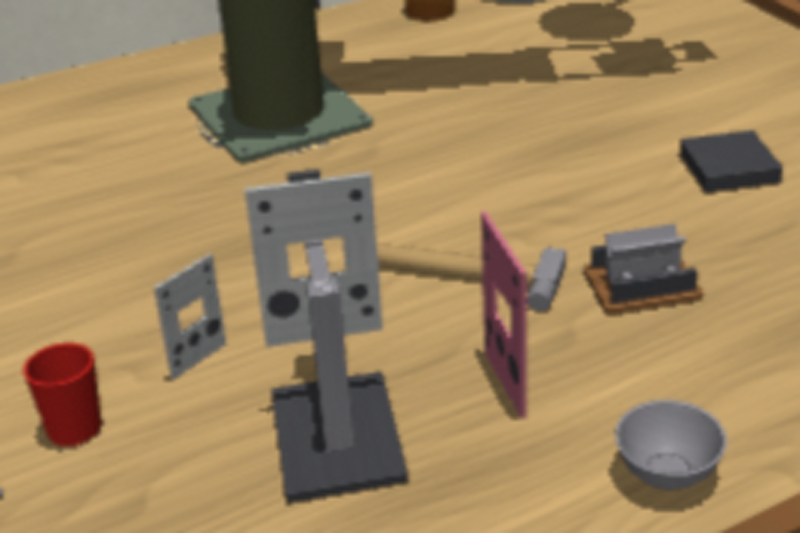

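View pics/top0c.png

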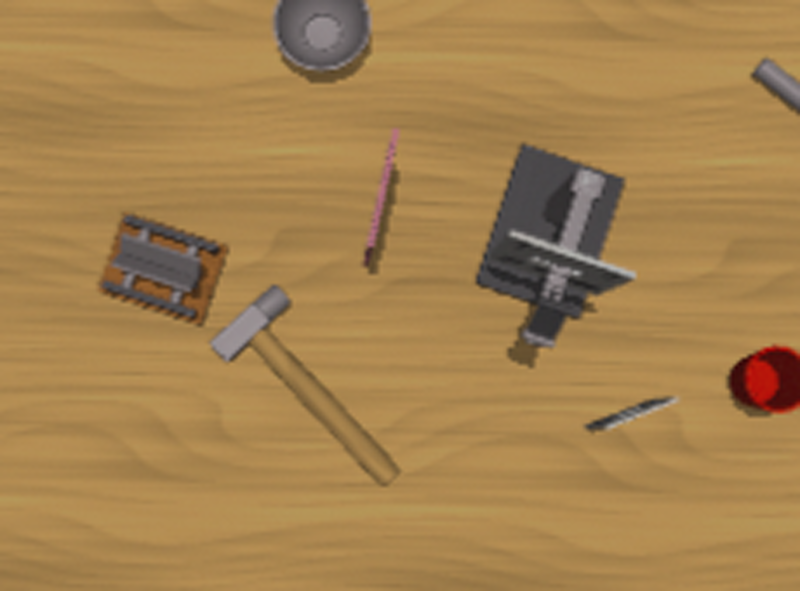

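Candidates for the template: large grey plate on the hook (scene 213,200), small grey plate (174,225), and pink plate (280,219). The crop shows the hook one is the larger grey, so it is the one meant. Next I measure the directions from depth.

```bash
python3 - <<'E'
from h import *
def cloud(n):
    c=np.load(f"{n}0.npz");d=c["depth"];v,u=np.mgrid[:420,:560]
    K=c["mtx"];P=np.stack([(u-K[0,2])/K[0,0]*d,(v-K[1,2])/K[1,1]*d,d],-1)
    W=(P-c["t"])@c["R"]; W[d==0]=np.nan
    return W
S=cloud("scene");T=cloud("top")
def box(W,cx,cy,r,z0,z1):
    m=(np.hypot(W[...,0]-cx,W[...,1]-cy)<r)&(W[...,2]>z0)&(W[...,2]<z1)
    return W[m]
def ax(p):
    c=p.mean(0);u,s,vt=np.linalg.svd(p-c);return c,vt,s/np.sqrt(len(p))
# plate, scene
p=box(S,.577,-.193,.07,.2,.255)
# keep on plane by iter
c,vt,s=ax(p)
print("plate scene",len(p),c.round(4),s.round(4),vt.round(3))
p=box(T,.577,-.193,.065,.245,.265);c=p[:,:2].mean(0);_,vt,s=ax(p);print("plate top edge",len(p),c,s,vt[0],p[:,2].mean())
# arm top scene/top
for n,W in(("S",S),("T",T)):
    p=box(W,.577,-.193,.13,.183,.2);_,vt,s=ax(p);print(n,"arm",len(p),p.mean(0),vt[0],s)
    p=box(W,.58,.18,.06,.05,.075);_,vt,s=ax(p);print(n,"jaws",len(p),p.mean(0),vt[0],s, p.min(0),p.max(0))
    p=box(W,.58,.18,.09,.006,.075);r=cv2.minAreaRect((p[:,:2]*1000).astype(np.float32));print(n,"clip rect",len(p),r)
    p=box(W,.533,-.18,.03,.21,.245);print(n,"keeper",len(p)); 
    if len(p):print(p[np.argsort(-p[:,2])[:8]].round(3))
E
```

```text
plate scene 761 [ 0.577  -0.1948  0.2265] [0.031  0.0145 0.01  ] [[-0.308 -0.951 -0.001]
 [-0.096  0.03   0.995]
 [ 0.947 -0.307  0.1  ]]
plate top edge 71 [ 0.57616513 -0.19292118] [0.03173862 0.00194665 0.00158486] [-0.3099236  -0.9507596  -0.00188459] 0.24857387528445524
S arm 351 [ 0.60143377 -0.20225033  0.19067013] [ 0.9318042  -0.35736987 -0.06346426] [0.03117384 0.02535209 0.00391391]
S jaws 207 [0.58096182 0.17467876 0.05997999] [0.29188172 0.95638626 0.0114186 ] [0.02378593 0.01162502 0.00471577] [0.55820792 0.13227167 0.05078492] [0.60807671 0.21584219 0.06841102]
S clip rect 826 ((577.4127197265625, 166.90802001953125), (129.40142822265625, 92.49461364746094), 73.21993255615234)
S keeper 39
[[ 0.538 -0.187  0.236]
 [ 0.54  -0.168  0.234]
 [ 0.53  -0.193  0.234]
 [ 0.537 -0.173  0.234]
 [ 0.538 -0.17   0.234]
 [ 0.54  -0.177  0.234]
 [ 0.543 -0.172  0.234]
 [ 0.541 -0.175  0.234]]
T arm 259 [ 0.59265707 -0.19805383  0.19027727] [-0.94966362  0.310465    0.04183882] [0.04680269 0.01276816 0.00339025]
T jaws 196 [0.58170461 0.17653513 0.06038106] [-0.29632474 -0.95501378 -0.01184581] [0.0235504  0.01078261 0.00583595] [0.55504786 0.13609376 0.05007942] [0.60752525 0.21958071 0.07200418]
T clip rect 741 ((576.8939819335938, 174.43524169921875), (120.0051040649414, 162.96217346191406), 70.59443664550781)
T keeper 69
[[ 0.53  -0.19   0.241]
 [ 0.533 -0.184  0.239]
 [ 0.538 -0.167  0.238]
 [ 0.535 -0.173  0.237]
 [ 0.536 -0.176  0.237]
 [ 0.541 -0.167  0.236]
 [ 0.536 -0.179  0.236]
 [ 0.53  -0.188  0.236]]
```

```bash
cat >> h.py <<'E'
def plan(goal,yaw,N):
    s=ctrl.state();p=np.array(s["ee_pos"])*1000;X=R.from_rotvec(s["tool_rot"]).as_matrix()
    print("t",s["t"],"p",p.round(1),"tilt",X[:,2].round(4),"w",s["gripper_width"],"F",np.round(s["contact_force"],1))
    y0=np.degrees(np.arctan2(X[1,0],X[0,0]));dy=(yaw-y0+180)%360-180
    print("yaw",y0.round(2),"dyaw",dy.round(2),"spin/row",(-dy/N).round(2))
    d=(np.array(goal)*1000-p)/N
    for i in range(N):
        a=np.radians(y0+dy*i/N);print(i,np.round([d[0]*np.cos(a)+d[1]*np.sin(a),d[0]*np.sin(a)-d[1]*np.cos(a),-d[2]],1))
E
python3 -c "
from h import *
plan([.535,-.1795,.32],-18,16)"
```

```text
t 0.9 p [136.6 558.5 227.5] tilt [ 0.  0. -1.] w 0.09398511451590841 F [-0.1 -0.2  0.1]
yaw 76.26 dyaw -94.26 spin/row 5.89
0 [-38.9  35.1  -5.8]
1 [-35.1  39.   -5.8]
2 [-30.9  42.3  -5.8]
3 [-26.4  45.3  -5.8]
4 [-21.6  47.8  -5.8]
5 [-16.6  49.7  -5.8]
6 [-11.4  51.2  -5.8]
7 [-6.1 52.1 -5.8]
8 [-0.7 52.4 -5.8]
9 [ 4.7 52.2 -5.8]
10 [10.  51.5 -5.8]
11 [15.2 50.2 -5.8]
12 [20.3 48.3 -5.8]
13 [25.2 46.  -5.8]
14 [29.7 43.2 -5.8]
15 [34.  39.9 -5.8]
```

Request:
drive_tool(
  motion=[
    {"grip": 0,"x": -39,"y": 35,"z": -12,"spin": 6},
    {"grip": 0,"x": -35,"y": 39,"z": -12,"spin": 6},
    {"grip": 0,"x": -31,"y": 42,"z": -12,"spin": 6},
    {"grip": 0,"x": -26,"y": 45,"z": -12,"spin": 6},
    {"grip": 0,"x": -22,"y": 48,"z": -12,"spin": 6},
    {"grip": 0,"x": -17,"y": 50,"z": -12,"spin": 6},
    {"grip": 0,"x": -11,"y": 51,"z": -12,"spin": 6},
    {"grip": 0,"x": -6,"y": 52,"z": -12,"spin": 6},
  ],
)

```text
t: 1.9
ee_pos: [0.3331, 0.178, 0.3263]
tool_rot: [3.052, 0.738, 0.007]
contact_force: [0.9, 0.1, 0.7]
gripper_width: 0.094
```

```bash
python3 -c "
from h import *
plan([.525,-.1765,.33],-18,8)"
```

```text
t 1.9 p [333.1 178.  326.3] tilt [ 4.8e-03 -1.0e-04 -1.0e+00] w 0.09401052328848204 F [0.9 0.1 0.7]
yaw 27.17 dyaw -45.17 spin/row 5.65
0 [ 1.1 50.4 -0.5]
1 [ 6.1 50.  -0.5]
2 [10.9 49.2 -0.5]
3 [15.7 47.9 -0.5]
4 [20.4 46.1 -0.5]
5 [24.8 43.9 -0.5]
6 [29.  41.2 -0.5]
7 [32.9 38.2 -0.5]
```

Request:
drive_tool(
  motion=[
    {"grip": 0,"x": 1,"y": 50,"z": 0,"spin": 5.6},
    {"grip": 0,"x": 6,"y": 50,"z": 0,"spin": 5.6},
    {"grip": 0,"x": 11,"y": 49,"z": 0,"spin": 5.6},
    {"grip": 0,"x": 16,"y": 48,"z": 0,"spin": 5.6},
    {"grip": 0,"x": 20,"y": 46,"z": 0,"spin": 5.6},
    {"grip": 0,"x": 25,"y": 44,"z": 0,"spin": 5.6},
    {"grip": 0,"x": 29,"y": 41,"z": 0,"spin": 5.6},
    {"grip": 0,"x": 33,"y": 38,"z": 0,"spin": 5.6},
  ],
)

```text
t: 2.9
ee_pos: [0.5267, -0.191, 0.3322]
tool_rot: [-3.093, 0.527, -0.025]
contact_force: [0.6, 0.0, 0.2]
gripper_width: 0.0938
```

```bash
cat >> h.py <<'E'
def wrist(fn,names=()):
    s=ctrl.state();c=ctrl.camera("wrist");cv2.imwrite(fn,c["color"])
    X=R.from_rotvec(s["tool_rot"]).as_matrix();H=c["hand_eye"]
    np.savez("wr.npz",**c,X=X,p=s["ee_pos"])
    tw=lambda P:X@(H[:3,:3]@np.array(P)+H[:3,3])+s["ee_pos"]
    for n in names:
        for d in ctrl.spot_point("wrist",n):
            p=np.array(d["point"]);u=c["mtx"]@p;print(n,round(d["confidence"],2),tw(p).round(4),(u[:2]/u[2]).round())
    d=c["depth"];v,u=np.mgrid[:420,:560];K=c["mtx"]
    P=np.stack([(u-K[0,2])/K[0,0]*d,(v-K[1,2])/K[1,1]*d,d],-1)
    W=(P@H[:3,:3].T+H[:3,3])@X.T+s["ee_pos"];W[d==0]=np.nan
    return c,W
E
python3 -c "
from h import *
wrist('pics/w1.png',['keeper_end','template_grip','hook_seat'])
plan([.535,-.1795,.33],-18,8)"
```

```text
keeper_end 0.57 [ 0.5409 -0.1823  0.2323] [296. 199.]
template_grip 0.96 [ 0.5756 -0.1933  0.218 ] [338. 194.]
template_grip 0.7 [ 0.4445 -0.28    0.0958] [246. 265.]
hook_seat 0.72 [ 0.5756 -0.1903  0.1875] [332. 184.]
t 3.1 p [ 526.  -189.9  331.4] tilt [ 0.0145  0.002  -0.9999] w 0.09440019065213473 F [0.3 0.3 0.4]
yaw -19.16 dyaw 1.16 spin/row -0.15
0 [ 0.6 -1.6  0.2]
1 [ 0.6 -1.6  0.2]
2 [ 0.6 -1.6  0.2]
3 [ 0.7 -1.6  0.2]
4 [ 0.7 -1.6  0.2]
5 [ 0.7 -1.6  0.2]
6 [ 0.7 -1.6  0.2]
7 [ 0.7 -1.6  0.2]
```

View pics/w1.png

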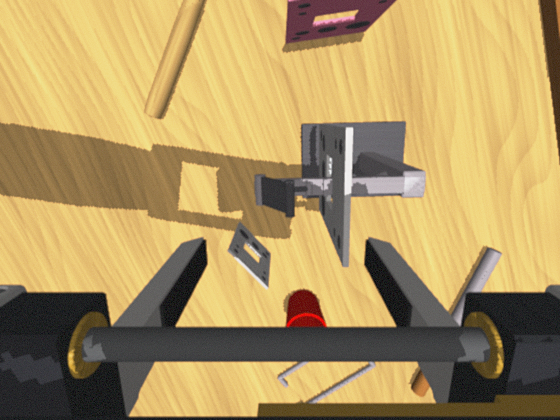

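Wrist view: the hanging grey plate's top edge at (338,195), keeper flap end bar at about (292,197), small grey plate (250,255), pink at top. This agrees with the earlier points.

```bash
python3 - <<'E'
from h import *
c,W=wrist('pics/w2.png')
def box(W,cx,cy,r,z0,z1):
    m=(np.hypot(W[...,0]-cx,W[...,1]-cy)<r)&(W[...,2]>z0)&(W[...,2]<z1)
    return W[m]
e=np.array([.951,-.309])
def rep(n,p):
    q=(p[:,:2]-[.5765,-.193]);sx=q@e;sy=q@[.309,.951]
    print(n,len(p),"stand x",np.percentile(sx,[2,50,98]).round(4),"y",np.percentile(sy,[2,50,98]).round(4),"z",np.percentile(p[:,2],[2,50,98]).round(4))
p=box(W,.577,-.193,.065,.246,.256);rep("plate top",p)
xy=p[:,:2]-p[:,:2].mean(0);v=np.linalg.svd(xy,full_matrices=False)[2][0];print("dir",v)
p=box(W,.535,-.18,.03,.228,.245);rep("keeper bar",p)
xy=p[:,:2]-p[:,:2].mean(0);v=np.linalg.svd(xy,full_matrices=False)[2][0];print("dir",v)
p=box(W,.62,-.207,.05,.184,.196);rep("arm",p)
plan([.535,-.1795,.27],-18,8)
E
```

```text
plate top 1003 stand x [-0.0016  0.0008  0.0035] y [-0.0517  0.0054  0.0541] z [0.2464 0.2484 0.2498]
dir [-0.30660603 -0.95183651]
keeper bar 370 stand x [-0.0467 -0.0429 -0.0388] y [-0.0147  0.0003  0.0147] z [0.2283 0.2336 0.235 ]
dir [-0.28935575 -0.95722163]
arm 1600 stand x [-0.002   0.0558  0.0852] y [-0.0112  0.0007  0.0125] z [0.1854 0.1884 0.1906]
t 3.15 p [ 525.8 -189.   331.8] tilt [ 0.0151  0.0018 -0.9999] w 0.09386192769640958 F [-0.6 -0.6 -0.5]
yaw -19.09 dyaw 1.09 spin/row -0.14
0 [ 0.7 -1.5  7.7]
1 [ 0.7 -1.5  7.7]
2 [ 0.7 -1.5  7.7]
3 [ 0.7 -1.5  7.7]
4 [ 0.7 -1.5  7.7]
5 [ 0.7 -1.5  7.7]
6 [ 0.7 -1.5  7.7]
7 [ 0.7 -1.5  7.7]
```

Request:
drive_tool(
  motion=[
    {"grip": 1,"x": 3,"y": -5,"z": 0,"spin": -1},
    {"grip": 1,"x": 2,"y": -5,"z": 5,"spin": 0},
    {"grip": 1,"x": 0,"y": 0,"z": 5,"spin": 0},
    {"grip": 1,"x": 0,"y": 0,"z": 5,"spin": 0},
    {"grip": 1,"x": 0,"y": 0,"z": 5,"spin": 0},
    {"grip": 1,"x": 0,"y": 0,"z": 5,"spin": 0},
    {"grip": 1,"x": 0,"y": 0,"z": 5,"spin": 0},
    {"grip": 1,"x": 0,"y": 0,"z": 5,"spin": 0},
  ],
)

```text
t: 4.15
ee_pos: [0.534, -0.1766, 0.2959]
tool_rot: [-3.1, 0.483, -0.025]
contact_force: [0.2, 0.5, -1.1]
gripper_width: 0.0173
```

```bash
python3 -c "
from h import *
plan([.536,-.1797,.27],-18,8)"
```

```text
t 4.15 p [ 534.  -176.6  295.9] tilt [ 0.0166  0.0015 -0.9999] w 0.01726905618575466 F [ 0.2  0.5 -1.1]
yaw -17.7 dyaw -0.3 spin/row 0.04
0 [0.4 0.3 3.2]
1 [0.4 0.3 3.2]
2 [0.4 0.3 3.2]
3 [0.4 0.3 3.2]
4 [0.4 0.3 3.2]
5 [0.4 0.3 3.2]
6 [0.4 0.3 3.2]
7 [0.4 0.3 3.2]
```

Request:
drive_tool(
  motion=[
    {"grip": 1,"x": 2,"y": 3,"z": 5,"spin": 0},
    {"grip": 1,"x": 0,"y": 0,"z": 6,"spin": 0},
    {"grip": 1,"x": 0,"y": 0,"z": 6,"spin": 0},
    {"grip": 1,"x": 0,"y": 0,"z": 6,"spin": 0},
    {"grip": 1,"x": 0,"y": 0,"z": 6,"spin": 0},
    {"grip": 1,"x": 0,"y": 0,"z": 5,"spin": 0},
    {"grip": 1,"x": 0,"y": 0,"z": 3,"spin": 0},
    {"grip": 1,"x": 0,"y": 0,"z": 0,"spin": 0},
  ],
)

```text
t: 5.15
ee_pos: [0.5363, -0.1806, 0.2576]
tool_rot: [-3.101, 0.483, -0.028]
contact_force: [-2.4, 1.0, 2.3]
gripper_width: 0.0001
```

```bash
python3 -c "
from h import *
plan([.536,-.1797,.257],-18,8)"
```

```text
t 5.15 p [ 536.3 -180.6  257.6] tilt [ 1.830e-02  7.000e-04 -9.998e-01] w 0.00011669457994923553 F [-2.4  1.   2.3]
yaw -17.72 dyaw -0.28 spin/row 0.04
0 [-0.1 -0.1  0.1]
1 [-0.1 -0.1  0.1]
2 [-0.1 -0.1  0.1]
3 [-0.1 -0.1  0.1]
4 [-0.1 -0.1  0.1]
5 [-0.1 -0.1  0.1]
6 [-0.1 -0.1  0.1]
7 [-0.1 -0.1  0.1]
```

Request:
drive_tool(
  motion=[
    {"grip": 1,"x": 2,"y": 0,"z": 5,"spin": 0},
    {"grip": 1,"x": 2,"y": 0,"z": 5,"spin": 0},
    {"grip": 1,"x": 2,"y": 0,"z": 5,"spin": 0},
    {"grip": 1,"x": 2,"y": 0,"z": 5,"spin": 0},
    {"grip": 1,"x": 2,"y": 0,"z": 5,"spin": 0},
    {"grip": 1,"x": 2,"y": 0,"z": 4,"spin": 0},
    {"grip": 1,"x": 0,"y": 0,"z": 3,"spin": 0},
    {"grip": 1,"x": 0,"y": 0,"z": 0,"spin": 0},
  ],
)

```text
t: 6.15
ee_pos: [0.5511, -0.1851, 0.2253]
tool_rot: [-3.102, 0.483, -0.037]
contact_force: [0.3, -0.4, 0.5]
gripper_width: 0.0003
```

```bash
python3 -c "
from h import *
plan([.545,-.183,.225],-18,8)"
```

```text
t 6.15 p [ 551.1 -185.1  225.3] tilt [ 0.0235 -0.0012 -0.9997] w 0.0002521611139554551 F [ 0.3 -0.4  0.5]
yaw -17.71 dyaw -0.29 spin/row 0.04
0 [-0.8 -0.   0. ]
1 [-0.8 -0.   0. ]
2 [-0.8 -0.   0. ]
3 [-0.8 -0.   0. ]
4 [-0.8 -0.   0. ]
5 [-0.8 -0.   0. ]
6 [-0.8 -0.   0. ]
7 [-0.8 -0.   0. ]
```

Request:
drive_tool(
  motion=[
    {"grip": 1,"x": -2,"y": 0,"z": -12,"spin": 0},
    {"grip": 1,"x": 0,"y": 0,"z": -20,"spin": 0},
    {"grip": 1,"x": 0,"y": 0,"z": -20,"spin": 0},
    {"grip": 1,"x": 0,"y": 0,"z": -20,"spin": 0},
    {"grip": 0.6,"x": 0,"y": 0,"z": -10,"spin": 0},
    {"grip": 0,"x": 0,"y": 0,"z": -10,"spin": 0},
    {"grip": 0,"x": 0,"y": 0,"z": 0,"spin": 0},
    {"grip": 0,"x": 0,"y": 0,"z": 0,"spin": 0},
  ],
)

```text
t: 7.15
ee_pos: [0.5462, -0.1842, 0.3242]
tool_rot: [-3.102, 0.483, -0.04]
contact_force: [-1.2, 0.6, -0.6]
gripper_width: 0.0368
```

```bash
python3 - <<'E'
from h import *
c,W=wrist('pics/w3.png')
def box(W,cx,cy,r,z0,z1):
    m=(np.hypot(W[...,0]-cx,W[...,1]-cy)<r)&(W[...,2]>z0)&(W[...,2]<z1)
    return W[m]
e=np.array([.951,-.309])
def rep(n,p):
    q=(p[:,:2]-[.577,-.193]);sx=q@e;sy=q@[.309,.951]
    print(n,len(p),"stand x",np.percentile(sx,[2,50,98]).round(4),"y",np.percentile(sy,[2,50,98]).round(4),"z",np.percentile(p[:,2],[2,50,98]).round(4))
rep("plate top",box(W,.577,-.193,.065,.242,.256))
rep("keeper flat",box(W,.535,-.18,.025,.185,.245))
plan([.577,-.193,.31],-18,8)
E
```

```text
plate top 735 stand x [-0.0021  0.0001  0.003 ] y [-0.0112  0.0241  0.0548] z [0.2426 0.2483 0.2498]
keeper flat 1514 stand x [-0.067  -0.0436 -0.021 ] y [-0.0131  0.0001  0.0126] z [0.1935 0.1954 0.1983]
t 7.2 p [ 546.2 -184.3  324.2] tilt [ 0.0256 -0.0026 -0.9997] w 0.04099388276607943 F [-0.1 -0.1  0.3]
yaw -17.71 dyaw -0.29 spin/row 0.04
0 [ 4.  -0.1  1.8]
1 [ 4.  -0.1  1.8]
2 [ 4.  -0.1  1.8]
3 [ 4.  -0.1  1.8]
4 [ 4.  -0.1  1.8]
5 [ 4.  -0.1  1.8]
6 [ 4.  -0.1  1.8]
7 [ 4.  -0.1  1.8]
```

View pics/w3.png

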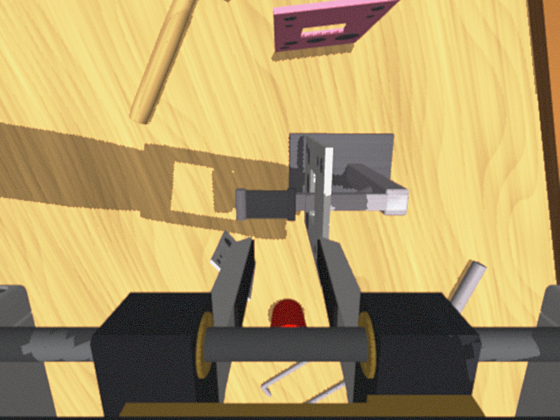

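Keeper lies flat (236–295, 203), and its height of 195 to 198 mm agrees. Now I move over the plate.

Request:
drive_tool(
  motion=[
    {"grip": 0,"x": 8,"y": 0,"z": 0,"spin": 0},
    {"grip": 0,"x": 8,"y": 0,"z": 0,"spin": 0},
    {"grip": 0,"x": 8,"y": 0,"z": 2,"spin": 0},
    {"grip": 0,"x": 7,"y": 0,"z": 5,"spin": 0},
    {"grip": 0,"x": 0,"y": 0,"z": 8,"spin": 0},
    {"grip": 0,"x": 0,"y": 0,"z": 8,"spin": 0},
    {"grip": 0,"x": 0,"y": 0,"z": 8,"spin": 0},
    {"grip": 0,"x": 0,"y": 0,"z": 6,"spin": 0},
  ],
)

```text
t: 8.2
ee_pos: [0.5781, -0.194, 0.2827]
tool_rot: [-3.101, 0.483, -0.033]
contact_force: [0.3, -1.7, 0.2]
gripper_width: 0.0939
```

```bash
python3 -c "
from h import *
plan([.577,-.193,.230],-18,8)"
```

```text
t 8.2 p [ 578.1 -194.   282.7] tilt [ 2.150e-02 -4.000e-04 -9.998e-01] w 0.09394182908465698 F [ 0.3 -1.7  0.2]
yaw -17.71 dyaw -0.29 spin/row 0.04
0 [-0.2 -0.1  6.6]
1 [-0.2 -0.1  6.6]
2 [-0.2 -0.1  6.6]
3 [-0.2 -0.1  6.6]
4 [-0.2 -0.1  6.6]
5 [-0.2 -0.1  6.6]
6 [-0.2 -0.1  6.6]
7 [-0.2 -0.1  6.6]
```

Request:
drive_tool(
  motion=[
    {"grip": 0,"x": -1,"y": 0,"z": 8,"spin": 0},
    {"grip": 0,"x": -1,"y": -1,"z": 8,"spin": 0},
    {"grip": 0,"x": 0,"y": 0,"z": 8,"spin": 0},
    {"grip": 0,"x": 0,"y": 0,"z": 8,"spin": 0},
    {"grip": 0,"x": 0,"y": 0,"z": 8,"spin": 0},
    {"grip": 0,"x": 0,"y": 0,"z": 8,"spin": 0},
    {"grip": 0,"x": 0,"y": 0,"z": 5,"spin": 0},
    {"grip": 0,"x": 0,"y": 0,"z": 0,"spin": 0},
  ],
)

```text
t: 9.2
ee_pos: [0.5771, -0.1921, 0.2253]
tool_rot: [-3.101, 0.483, -0.032]
contact_force: [0.5, -0.7, -0.1]
gripper_width: 0.094
```

```bash
python3 - <<'E'
from h import *
plan([.577,-.193,.230],-18,8)
c=ctrl.camera("scene");cv2.imwrite("pics/s2.png",cv2.resize(c["color"][130:310,110:380],(800,533),interpolation=2))
E
```

```text
t 9.2 p [ 577.1 -192.1  225.3] tilt [ 2.050e-02  1.000e-04 -9.998e-01] w 0.09396421183044076 F [ 0.5 -0.7 -0.1]
yaw -17.71 dyaw -0.29 spin/row 0.04
0 [ 0.   0.1 -0.6]
1 [ 0.   0.1 -0.6]
2 [ 0.   0.1 -0.6]
3 [ 0.   0.1 -0.6]
4 [ 0.   0.1 -0.6]
5 [ 0.   0.1 -0.6]
6 [ 0.   0.1 -0.6]
7 [ 0.   0.1 -0.6]
```

View pics/s2.png

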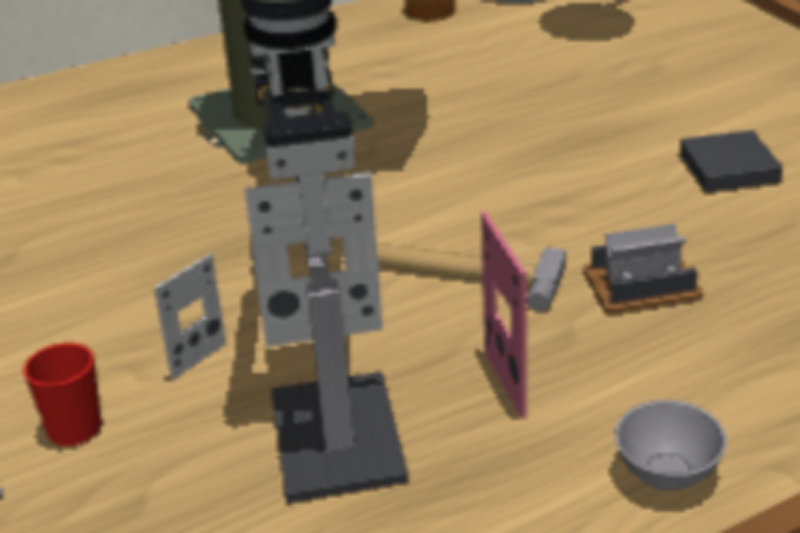

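The fingers straddle the plate (a finger at about (315,200) in the crop). Grip.

Request:
drive_tool(
  motion=[
    {"grip": 1,"x": 0,"y": 1,"z": -4,"spin": 0},
    {"grip": 1,"x": 0,"y": 0,"z": 0,"spin": 0},
    {"grip": 1,"x": 0,"y": 0,"z": 0,"spin": 0},
    {"grip": 1,"x": 0,"y": 0,"z": 0,"spin": 0},
    {"grip": 1,"x": 0,"y": 0,"z": 0,"spin": 0},
    {"grip": 1,"x": 0,"y": 0,"z": 0,"spin": 0},
    {"grip": 1,"x": 0,"y": 0,"z": 0,"spin": 0},
    {"grip": 1,"x": 0,"y": 0,"z": 0,"spin": 0},
  ],
  grip_force=45,
)

```text
t: 10.25
ee_pos: [0.5775, -0.1936, 0.2313]
tool_rot: [-3.102, 0.483, -0.036]
contact_force: [0.1, -0.1, 0.2]
gripper_width: 0.0171
```

Request:
drive_tool(
  motion=[
    {"grip": 1,"x": 0,"y": 0,"z": 0,"spin": 0},
    {"grip": 1,"x": 0,"y": 0,"z": 0,"spin": 0},
    {"grip": 1,"x": 0,"y": 0,"z": 0,"spin": 0},
    {"grip": 1,"x": 0,"y": 0,"z": 0,"spin": 0},
    {"grip": 1,"x": 0,"y": 0,"z": -3,"spin": 0},
    {"grip": 1,"x": 0,"y": 0,"z": -4,"spin": 0},
    {"grip": 1,"x": 0,"y": 0,"z": -4,"spin": 0},
    {"grip": 1,"x": 0,"y": 0,"z": -4,"spin": 0},
  ],
)

```text
t: 11.25
ee_pos: [0.576, -0.193, 0.245]
tool_rot: [-3.1, 0.483, -0.03]
contact_force: [-0.2, -0.9, -2.7]
gripper_width: 0.0048
```

```bash
python3 -c "
from h import *
plan([.577,-.193,.249],-18,8)"
```

```text
t 11.25 p [ 576. -193.  245.] tilt [ 1.940e-02  6.000e-04 -9.998e-01] w 0.004750910246346889 F [-0.2 -0.9 -2.7]
yaw -17.72 dyaw -0.28 spin/row 0.04
0 [ 0.1 -0.  -0.5]
1 [ 0.1 -0.  -0.5]
2 [ 0.1 -0.  -0.5]
3 [ 0.1 -0.  -0.5]
4 [ 0.1 -0.  -0.5]
5 [ 0.1 -0.  -0.5]
6 [ 0.1 -0.  -0.5]
7 [ 0.1 -0.  -0.5]
```

Request:
drive_tool(
  motion=[
    {"grip": 1,"x": 0,"y": 0,"z": -5,"spin": 0},
    {"grip": 1,"x": 0,"y": 0,"z": -2,"spin": 0},
    {"grip": 1,"x": -6,"y": 0,"z": 0,"spin": 0},
    {"grip": 1,"x": -10,"y": 0,"z": 0,"spin": 0},
    {"grip": 1,"x": -10,"y": 0,"z": 0,"spin": 0},
    {"grip": 1,"x": -10,"y": 0,"z": 0,"spin": 0},
    {"grip": 1,"x": -10,"y": 0,"z": 0,"spin": 0},
    {"grip": 1,"x": -10,"y": 0,"z": 0,"spin": 0},
  ],
)

```text
t: 12.25
ee_pos: [0.5185, -0.1746, 0.2516]
tool_rot: [-3.101, 0.483, -0.029]
contact_force: [-0.4, 0.2, -2.9]
gripper_width: 0.005
```

```bash
python3 - <<'E'
from h import *
plan([.577-.951*.11,-.193+.309*.11,.251],-18,8)
c=ctrl.camera("scene");cv2.imwrite("pics/s3.png",cv2.resize(c["color"][130:310,110:380],(800,533),interpolation=2))
E
```

```text
t 12.25 p [ 518.5 -174.6  251.6] tilt [ 1.900e-02  6.000e-04 -9.998e-01] w 0.005029634125950238 F [-0.4  0.2 -2.9]
yaw -17.71 dyaw -0.29 spin/row 0.04
0 [-6.1 -0.1  0.1]
1 [-6.1 -0.1  0.1]
2 [-6.1 -0.1  0.1]
3 [-6.1 -0.1  0.1]
4 [-6.1 -0.1  0.1]
5 [-6.1 -0.1  0.1]
6 [-6.1 -0.1  0.1]
7 [-6.1 -0.1  0.1]
```

View pics/s3.png

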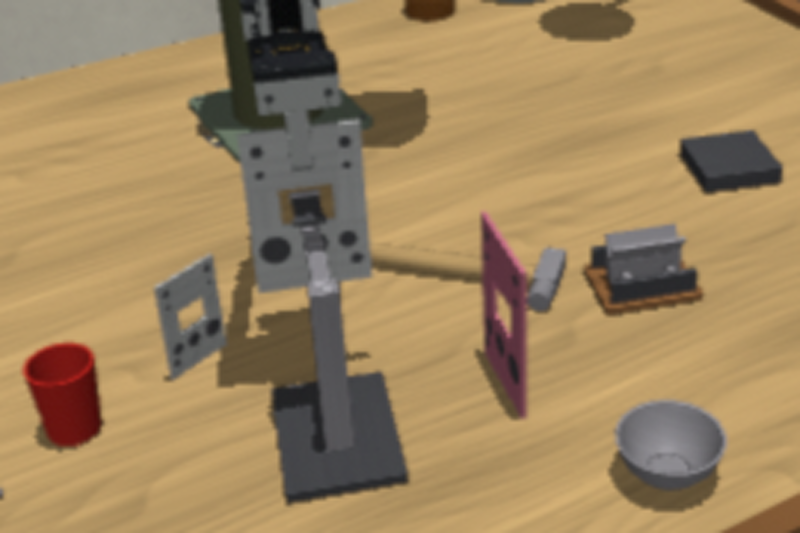

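The plate hangs level, with the hook arm inside its window (305,205). I continue past the tip.

Request:
drive_tool(
  motion=[
    {"grip": 1,"x": -10,"y": 0,"z": 0,"spin": 0},
    {"grip": 1,"x": -10,"y": 0,"z": 0,"spin": 0},
    {"grip": 1,"x": -10,"y": 0,"z": 0,"spin": 0},
    {"grip": 1,"x": -10,"y": 0,"z": 0,"spin": 0},
    {"grip": 1,"x": -8,"y": 0,"z": 0,"spin": 0},
    {"grip": 1,"x": 0,"y": 0,"z": -10,"spin": 0},
    {"grip": 1,"x": 0,"y": 0,"z": -20,"spin": 0},
    {"grip": 1,"x": 0,"y": 0,"z": -20,"spin": 0},
  ],
)

```text
t: 13.3
ee_pos: [0.4667, -0.1582, 0.3019]
tool_rot: [-3.1, 0.483, -0.025]
contact_force: [0.9, 0.1, -2.0]
gripper_width: 0.0047
```

```bash
python3 - <<'E'
from h import *
plan([.5,.178,.36],-17.2,8)
E
```

```text
t 13.3 p [ 466.7 -158.2  301.9] tilt [ 0.0161  0.0021 -0.9999] w 0.004685187579962538 F [ 0.9  0.1 -2. ]
yaw -17.71 dyaw 0.51 spin/row -0.06
0 [ -8.8 -41.3  -7.3]
1 [ -8.8 -41.3  -7.3]
2 [ -8.7 -41.3  -7.3]
3 [ -8.7 -41.3  -7.3]
4 [ -8.6 -41.3  -7.3]
5 [ -8.6 -41.3  -7.3]
6 [ -8.5 -41.4  -7.3]
7 [ -8.5 -41.4  -7.3]
```

Request:
drive_tool(
  motion=[
    {"grip": 1,"x": -5,"y": -25,"z": -8,"spin": 0},
    {"grip": 1,"x": -9,"y": -41,"z": -8,"spin": 0},
    {"grip": 1,"x": -9,"y": -41,"z": -7,"spin": 0},
    {"grip": 1,"x": -9,"y": -41,"z": -7,"spin": 0},
    {"grip": 1,"x": -9,"y": -41,"z": -7,"spin": 0},
    {"grip": 1,"x": -9,"y": -41,"z": -7,"spin": 0},
    {"grip": 1,"x": -9,"y": -41,"z": -7,"spin": 0},
    {"grip": 1,"x": -5,"y": -25,"z": 0,"spin": 0},
  ],
)

```text
t: 14.3
ee_pos: [0.5016, 0.1494, 0.3659]
tool_rot: [-3.098, 0.492, -0.055]
contact_force: [0.1, 0.1, -2.6]
gripper_width: 0.0048
```

```bash
python3 - <<'E'
from h import *
plan([.54,.178,.33],-17.2,8)
c,W=wrist('pics/w4.png',["clip","clip_floor","template_foot","template_grip"])
E
```

```text
t 14.3 p [501.6 149.4 365.9] tilt [ 0.0354 -0.001  -0.9994] w 0.004840856153305587 F [ 0.1  0.1 -2.6]
yaw -18.06 dyaw 0.86 spin/row -0.11
0 [ 3.5 -4.9  4.5]
1 [ 3.5 -4.9  4.5]
2 [ 3.5 -4.9  4.5]
3 [ 3.5 -4.9  4.5]
4 [ 3.5 -4.9  4.5]
5 [ 3.5 -4.8  4.5]
6 [ 3.5 -4.8  4.5]
7 [ 3.5 -4.8  4.5]
clip 0.72 [0.5787 0.1763 0.0018] [319. 136.]
clip_floor 0.57 [0.5829 0.1781 0.0134] [322. 135.]
template_foot 0.73 [ 0.647  -0.0371 -0.0007] [391. 243.]
template_grip 0.79 [ 0.6434 -0.033   0.1366] [423. 279.]
```

View pics/w4.png

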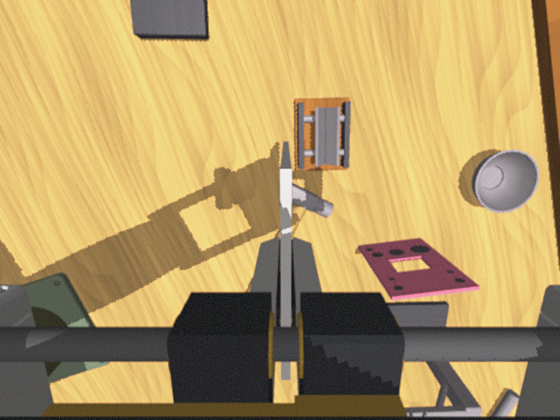

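The plate edge-on is at (286,140–235), carried upright; the clip is at (323,133) with jaws parallel to the plate.

```bash
python3 - <<'E'
from h import *
c,W=wrist('pics/w5.png')
def box(cx,cy,r,z0,z1):
    m=(np.hypot(W[...,0]-cx,W[...,1]-cy)<r)&(W[...,2]>z0)&(W[...,2]<z1)
    return W[m]
p=box(.581,.178,.06,.055,.075)
r=cv2.minAreaRect((p[:,:2]*1000).astype(np.float32));print(len(p),r,p.mean(0))
p=box(.581,.178,.075,.007,.02)
r=cv2.minAreaRect((p[:,:2]*1000).astype(np.float32));print(len(p),r,p.mean(0))
# gap between the jaws: lowest pts near centre
q=W[(np.hypot(W[...,0]-.581,W[...,1]-.178)<.06)];e=np.array([.956,-.294]);f=np.array([.294,.956])
sx=(q[:,:2]-[.581,.178])@e;sy=(q[:,:2]-[.581,.178])@f
for a in np.arange(-.05,.05,.004):
    m=(sx>=a)&(sx<a+.004)&(abs(sy)<.03)
    if m.any():print(a.round(3),m.sum(),np.percentile(q[m,2],[10,50,90]).round(3))
# plate foot visible?
m=(abs(W[...,0]-.50)<.04)&(W[...,2]>.2)&(W[...,2]<.36)&(W[...,1]>.17);pp=W[m]
if len(pp):print(len(pp),pp.min(0),pp.max(0))
E
```

```text
849 ((582.6619873046875, 178.0610809326172), (79.81529235839844, 33.26399230957031), 73.079345703125) [0.58387704 0.17864174 0.06221148]
1514 ((581.5304565429688, 178.38986206054688), (109.86848449707031, 82.27919006347656), 73.08033752441406) [0.57556568 0.18590093 0.01062405]
-0.05 1565 [0.446 0.461 0.463]
-0.046 684 [-0.001  0.458  0.463]
-0.042 530 [0.009 0.455 0.457]
-0.038 642 [0.025 0.455 0.457]
-0.034 596 [0.037 0.455 0.457]
-0.03 514 [0.036 0.456 0.458]
-0.026 584 [0.011 0.456 0.458]
-0.022 564 [0.011 0.456 0.458]
-0.018 602 [0.011 0.455 0.458]
-0.014 653 [0.032 0.455 0.458]
-0.01 552 [0.058 0.456 0.458]
-0.006 272 [0.051 0.454 0.457]
-0.002 97 [0.044 0.046 0.049]
0.002 721 [0.048 0.443 0.446]
0.006 158 [0.052 0.055 0.058]
0.01 162 [0.059 0.062 0.065]
0.014 121 [0.064 0.065 0.067]
0.022 17 [0.032 0.033 0.034]
0.026 64 [0.01  0.031 0.034]
0.03 219 [0.011 0.032 0.037]
0.034 116 [0.035 0.036 0.037]
0.038 24 [0.036 0.036 0.037]
0.046 60 [-0.003 -0.001 -0.   ]
164 [0.5165907  0.19816364 0.21424113] [0.52528696 0.20073456 0.35961662]
```

```bash
python3 - <<'E'
import cv2
a=cv2.imread("pics/w5.png");cv2.imwrite("pics/w5c.png",cv2.resize(a[80:250,240:390],(700,793)[::1],interpolation=2)[:600])
E
```

```text
(no output)
```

View pics/w5c.png

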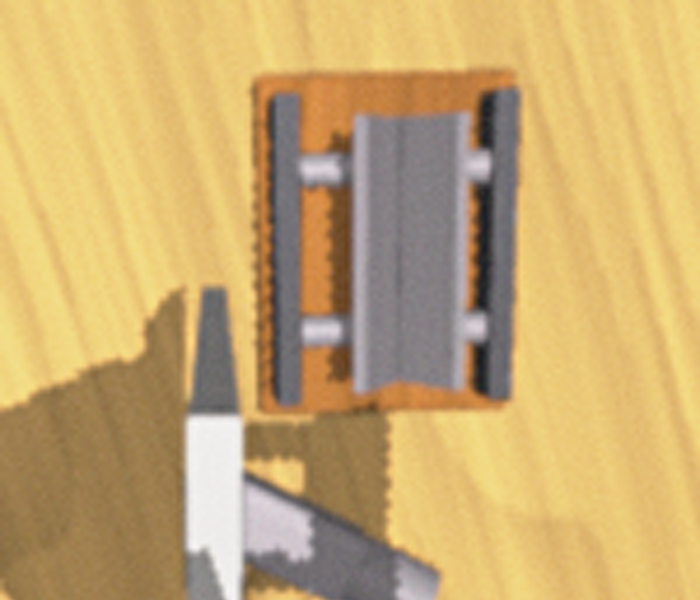

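```bash
cat >> h.py <<'E'
def edge():
    c=np.load("wr.npz");d=c["depth"];v,u=np.mgrid[:420,:560];K=c["mtx"];H=c["hand_eye"]
    P=np.stack([(u-K[0,2])/K[0,0]*d,(v-K[1,2])/K[1,1]*d,d],-1)
    T=P@H[:3,:3].T+H[:3,3]; T[d==0]=np.nan
    m=(abs(T[...,0])<.02)&(T[...,2]>0)&(T[...,2]<.16)&(T[...,1]<-.03)&(T[...,1]>-.08)
    q=T[m];W=q@c["X"].T+c["p"]
    for a in np.arange(0,.16,.02):
        k=(q[:,2]>=a)&(q[:,2]<a+.02)
        if k.any():print("toolz",a.round(2),k.sum(),"tool x,y",np.median(q[k,:2],0).round(4),"world",np.median(W[k],0).round(4))
    print("max tool z",np.percentile(q[:,2],99), "world low",W[:,2].min())
E
python3 -c "
from h import *
edge()"
```

```text
toolz 0.0 49 tool x,y [ 0.0003 -0.0561] world [0.5188 0.2    0.3559]
toolz 0.02 36 tool x,y [ 0.0001 -0.056 ] world [0.5194 0.1998 0.3366]
toolz 0.04 30 tool x,y [ 0.0001 -0.0558] world [0.5201 0.1997 0.3132]
toolz 0.06 22 tool x,y [-0.0002 -0.0557] world [0.5205 0.1996 0.2931]
toolz 0.08 12 tool x,y [ 0.0001 -0.0556] world [0.5214 0.1993 0.2735]
toolz 0.1 12 tool x,y [ 0.0001 -0.0554] world [0.5219 0.1992 0.2552]
toolz 0.12 12 tool x,y [ 0.0001 -0.0553] world [0.5225 0.199  0.2336]
toolz 0.14 6 tool x,y [ 0.0001 -0.0552] world [0.5231 0.1988 0.2155]
max tool z 0.1494293224231335 world low 0.21424113170775794
```

```bash
python3 -c "
from h import *
plan([.5765,.178,.26],-16.9,8)"
```

```text
t 14.6 p [501.  146.5 364.2] tilt [ 0.0323 -0.0024 -0.9995] w 0.0048964334330058945 F [ 0.3 -0.4 -1.6]
yaw -18.21 dyaw 1.31 spin/row -0.16
0 [ 7.7 -6.7 13. ]
1 [ 7.8 -6.7 13. ]
2 [ 7.8 -6.6 13. ]
3 [ 7.8 -6.6 13. ]
4 [ 7.8 -6.6 13. ]
5 [ 7.8 -6.6 13. ]
6 [ 7.8 -6.6 13. ]
7 [ 7.9 -6.5 13. ]
```

Request:
drive_tool(
  motion=[
    {"grip": 1,"x": 15,"y": -13,"z": 0,"spin": -1.3},
    {"grip": 1,"x": 15,"y": -13,"z": 0,"spin": 0},
    {"grip": 1,"x": 15,"y": -14,"z": 5,"spin": 0},
    {"grip": 1,"x": 13,"y": -13,"z": 15,"spin": 0},
    {"grip": 1,"x": 0,"y": 0,"z": 20,"spin": 0},
    {"grip": 1,"x": 0,"y": 0,"z": 20,"spin": 0},
    {"grip": 1,"x": 0,"y": 0,"z": 20,"spin": 0},
    {"grip": 1,"x": 0,"y": 0,"z": 12,"spin": 0},
  ],
)

```text
t: 15.6
ee_pos: [0.58, 0.1689, 0.2737]
tool_rot: [-3.103, 0.486, -0.056]
contact_force: [0.0, 0.3, -2.9]
gripper_width: 0.0045
```

```bash
python3 -c "
from h import *
c,W=wrist('pics/w6.png');edge()
plan([.5765,.178,.236],-16.9,8)
s=ctrl.state();X=R.from_rotvec(s['tool_rot']).as_matrix();f=s['ee_pos']+X@[0,0,.1513];print('foot',f, X[:,2])
d=f[:2]-[.5818,.178];print('clip xy',d@[.957,-.291],d@[.291,.957])
cv2.imwrite('pics/w6c.png',cv2.resize(c['color'][60:360,140:440],(600,600)))"
```

```text
toolz 0.0 49 tool x,y [ 0.0003 -0.0561] world [0.5976 0.2222 0.2649]
toolz 0.02 35 tool x,y [-0.0002 -0.056 ] world [0.5981 0.2221 0.2451]
toolz 0.04 30 tool x,y [ 0.0001 -0.0558] world [0.5989 0.2218 0.2226]
toolz 0.06 21 tool x,y [-0.0002 -0.0557] world [0.5995 0.2217 0.2025]
toolz 0.08 14 tool x,y [ 0.0001 -0.0556] world [0.6001 0.2214 0.1872]
toolz 0.1 12 tool x,y [ 0.0001 -0.0555] world [0.6009 0.2212 0.1646]
toolz 0.12 12 tool x,y [ 0.0001 -0.0553] world [0.6016 0.221  0.1432]
toolz 0.14 6 tool x,y [ 0.0001 -0.0552] world [0.6022 0.2207 0.1247]
max tool z 0.14952761669919432 world low 0.12393509447613929
t 15.65 p [579.3 168.8 272. ] tilt [ 0.0328 -0.0056 -0.9994] w 0.004729691745261389 F [-0.2  0.3 -3.8]
yaw -17.81 dyaw 0.91 spin/row -0.11
0 [-0.7 -1.   4.5]
1 [-0.7 -1.   4.5]
2 [-0.7 -1.   4.5]
3 [-0.7 -1.   4.5]
4 [-0.7 -1.   4.5]
5 [-0.7 -1.   4.5]
6 [-0.7 -1.   4.5]
7 [-0.7 -1.   4.5]
foot [0.58427726 0.16791367 0.12081291] [ 0.03276805 -0.00557954 -0.99944741]
clip xy 0.005305862814559588 -0.008931729937398493
```

View pics/w6c.png

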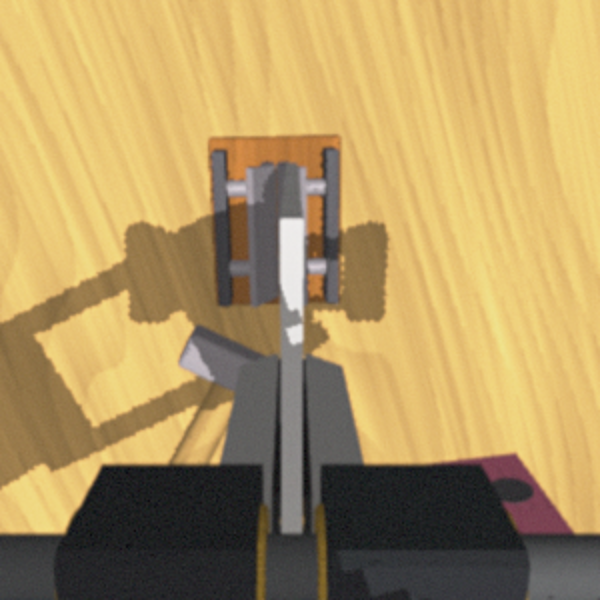

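The plate is over the clip but about 5 mm to the right in x and 9 mm short in y, so I correct that while lowering.

Request:
drive_tool(
  motion=[
    {"grip": 1,"x": -3,"y": -4,"z": 0,"spin": -0.9},
    {"grip": 1,"x": -3,"y": -4,"z": 0,"spin": 0},
    {"grip": 1,"x": -1,"y": -2,"z": 4,"spin": 0},
    {"grip": 1,"x": 0,"y": 0,"z": 7,"spin": 0},
    {"grip": 1,"x": 0,"y": 0,"z": 7,"spin": 0},
    {"grip": 1,"x": 0,"y": 0,"z": 7,"spin": 0},
    {"grip": 1,"x": 0,"y": 0,"z": 7,"spin": 0},
    {"grip": 1,"x": 0,"y": 0,"z": 3,"spin": 0},
  ],
)

```text
t: 16.65
ee_pos: [0.5779, 0.1808, 0.2371]
tool_rot: [-3.107, 0.461, -0.058]
contact_force: [-0.9, -1.1, -2.3]
gripper_width: 0.0045
```

```bash
cat >>h.py <<'E'
def foot():
    s=ctrl.state();X=R.from_rotvec(s['tool_rot']).as_matrix();f=s['ee_pos']+X@[0,0,.1513];print('t',s['t'],'foot',f.round(4), X[:,2].round(4),'yaw',np.degrees(np.arctan2(X[1,0],X[0,0])),s['contact_force'],s['moment'],s['gripper_width'])
    d=f[:2]-[.5818,.178];print('clip xy mm',1000*d@[.957,-.291],1000*d@[.291,.957])
E
python3 -c "
from h import *
c,W=wrist('pics/w7.png')
foot()
cv2.imwrite('pics/w7c.png',cv2.resize(c['color'][60:360,140:440],(600,600)))"
```

```text
t 16.7 foot [0.5832 0.1799 0.0856] [ 0.0364 -0.005  -0.9993] yaw -16.88726389903409 [-0.41202639 -1.30496522 -2.92302033] [-0.03277313  0.13378355  0.0260361 ] 0.004922467854943792
clip xy mm 0.8218507329273371 2.26031443447843
```

View pics/w7c.png

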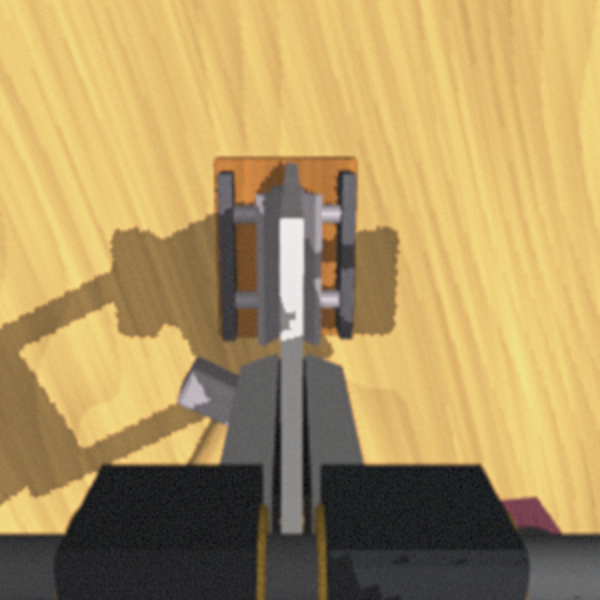

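Centred over the mouth, yaw aligned. Lowering into the jaws.

Request:
drive_tool(
  motion=[
    {"grip": 1,"x": -1,"y": 2,"z": 4,"spin": 0},
    {"grip": 1,"x": 0,"y": 0,"z": 6,"spin": 0},
    {"grip": 1,"x": -0.5,"y": 0,"z": 6,"spin": 0},
    {"grip": 1,"x": 0,"y": 0,"z": 6,"spin": 0},
    {"grip": 1,"x": -0.5,"y": 0,"z": 5,"spin": 0},
    {"grip": 1,"x": 0,"y": 0,"z": 5,"spin": 0},
    {"grip": 1,"x": 0,"y": 0,"z": 4,"spin": 0},
    {"grip": 1,"x": 0,"y": 0,"z": 4,"spin": 0},
  ],
  grip_force=55,
)

```text
t: 17.7
ee_pos: [0.578, 0.1792, 0.1976]
tool_rot: [-3.106, 0.461, -0.063]
contact_force: [-3.5, -0.9, 9.9]
gripper_width: 0.0045
```

```bash
python3 -c "
from h import *
foot()"
```

```text
t 17.7 foot [0.584  0.1786 0.0465] [ 0.04   -0.0046 -0.9992] yaw -16.88474852586821 [-3.54410483 -0.92193459  9.93570172] [-0.26125731  0.87211947 -0.01184417] 0.0044796269399054334
clip xy mm 1.9595510118041422 1.1799468219491565
```

Request:
drive_tool(
  motion=[
    {"grip": 1,"x": -0.5,"y": 0,"z": 5,"spin": 0},
    {"grip": 1,"x": -0.5,"y": 0,"z": 5,"spin": 0},
    {"grip": 1,"x": -0.5,"y": 0,"z": 5,"spin": 0},
    {"grip": 1,"x": -0.5,"y": 0,"z": 5,"spin": 0},
    {"grip": 1,"x": 0,"y": 0,"z": 5,"spin": 0},
    {"grip": 1,"x": 0,"y": 0,"z": 5,"spin": 0},
    {"grip": 1,"x": 0,"y": 0,"z": 4,"spin": 0},
    {"grip": 1,"x": 0,"y": 0,"z": 4,"spin": 0},
  ],
)

```text
t: 18.7
ee_pos: [0.5796, 0.1808, 0.163]
tool_rot: [-3.102, 0.46, -0.071]
contact_force: [-5.0, 0.8, 21.7]
gripper_width: 0.0044
```

```bash
python3 -c "
from h import *
c,W=wrist('pics/w8.png');edge()
foot()"
```

```text
toolz 0.0 49 tool x,y [-0.0002 -0.056 ] world [0.5962 0.2344 0.1549]
toolz 0.02 35 tool x,y [-0.0002 -0.0558] world [0.5968 0.2344 0.1365]
toolz 0.04 27 tool x,y [-0.0002 -0.0556] world [0.5977 0.2341 0.1159]
toolz 0.06 18 tool x,y [ 0.0001 -0.0555] world [0.5988 0.2338 0.0967]
toolz 0.08 133 tool x,y [-0.0025 -0.0342] world [0.5976 0.2153 0.0653]
toolz 0.1 255 tool x,y [ 0.0056 -0.0346] world [0.6006 0.2128 0.0555]
toolz 0.12 52 tool x,y [-0.0017 -0.0367] world [0.5999 0.2174 0.0331]
toolz 0.14 686 tool x,y [ 0.0043 -0.0427] world [0.6028 0.2211 0.0105]
max tool z 0.1552960834843797 world low 0.007728888744301943
t 18.75 foot [0.5862 0.1803 0.012 ] [ 0.045  -0.0027 -0.999 ] yaw -16.87211953898037 [-2.44191672  1.18635091  5.50884599] [0.03794446 0.78549685 0.02447412] 0.004889941165728029
clip xy mm 3.5503337925576983 3.506815323486639
```

View pics/w8.png

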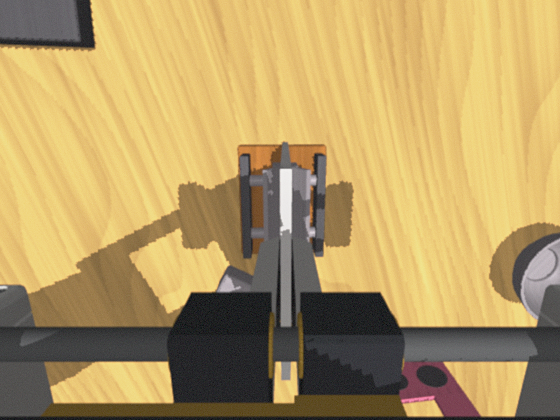

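Foot reads 12 mm, so it is on the floor of the clip. A small nudge to centre and a final press, then release gently.

Request:
drive_tool(
  motion=[
    {"grip": 1,"x": 1,"y": 2,"z": 1,"spin": 0},
    {"grip": 1,"x": 1,"y": 2,"z": 1,"spin": 0},
    {"grip": 1,"x": 0,"y": 2,"z": 2,"spin": 0},
    {"grip": 1,"x": 0,"y": 0,"z": 3,"spin": 0},
    {"grip": 1,"x": 0,"y": 0,"z": 3,"spin": 0},
    {"grip": 1,"x": 0,"y": 0,"z": 3,"spin": 0},
    {"grip": 1,"x": 0,"y": 0,"z": 0,"spin": 0},
    {"grip": 1,"x": 0,"y": 0,"z": 0,"spin": 0},
  ],
)

```text
t: 19.75
ee_pos: [0.5795, 0.1801, 0.1633]
tool_rot: [-3.095, 0.456, -0.068]
contact_force: [-0.8, 1.2, 3.2]
gripper_width: 0.0045
```

```bash
python3 -c "
from h import *
foot()"
```

```text
t 19.75 foot [0.5863 0.181  0.0121] [ 0.0448  0.0059 -0.999 ] yaw -16.783200321079445 [-0.78066923  1.21093109  3.17918151] [-0.14329179  0.55637281 -0.03474666] 0.004523611120545963
clip xy mm 3.423719748465097 4.218945442590329
```

Request:
drive_tool(
  motion=[
    {"grip": 1,"x": 0,"y": 0,"z": 0,"spin": 0},
    {"grip": 1,"x": 0,"y": 0,"z": 0,"spin": 0},
    {"grip": 0.8,"x": 0,"y": 0,"z": 0,"spin": 0},
    {"grip": 0.7,"x": 0,"y": 0,"z": 0,"spin": 0},
    {"grip": 0.6,"x": 0,"y": 0,"z": 0,"spin": 0},
    {"grip": 0.5,"x": 0,"y": 0,"z": 0,"spin": 0},
    {"grip": 0.4,"x": 0,"y": 0,"z": 0,"spin": 0},
    {"grip": 0.4,"x": 0,"y": 0,"z": 0,"spin": 0},
  ],
  grip_force=5,
)

```text
t: 20.75
ee_pos: [0.5801, 0.1797, 0.1612]
tool_rot: [-3.095, 0.457, -0.069]
contact_force: [-0.2, -0.0, 0.2]
gripper_width: 0.056
```

```bash
python3 - <<'E'
from h import *
foot()
c,W=wrist('pics/w9.png');edge()
for n in("scene","top"):
    c=ctrl.camera(n);np.savez(f"{n}1.npz",**c)
    K=c["color"];K=K[130:310,230:450] if n=="scene" else K[170:290,180:340]
    cv2.imwrite(f"pics/{n}9.png",cv2.resize(K,None,fx=3.5,fy=3.3,interpolation=2))
    for th in("template_grip","template_foot","template_window","clip_floor"):
        for d in ctrl.spot_point(n,th): print(n,th,round(d["confidence"],2),tow(c,d["point"]).round(4))
E
```

```text
t 20.75 foot [0.587  0.1805 0.0101] [ 0.0455  0.0055 -0.999 ] yaw -16.805100014118974 [-0.20707339 -0.02060787  0.24025722] [-0.01196356  0.04656082 -0.00611328] 0.056049924491072815
clip xy mm 4.253039567491182 3.9472131804829447
toolz 0.0 46 tool x,y [ 0.0003 -0.0566] world [0.5972 0.2337 0.154 ]
toolz 0.02 59 tool x,y [-0.0018 -0.0561] world [0.5961 0.2333 0.1306]
toolz 0.04 24 tool x,y [-0.0005 -0.056 ] world [0.598  0.2337 0.1125]
toolz 0.06 20 tool x,y [-0.001  -0.0557] world [0.5984 0.2337 0.0903]
toolz 0.08 182 tool x,y [-0.0042 -0.0345] world [0.5926 0.2149 0.065 ]
toolz 0.1 196 tool x,y [-0.007  -0.0345] world [0.5886 0.2139 0.0555]
toolz 0.12 58 tool x,y [-0.0047 -0.0368] world [0.5941 0.219  0.0321]
toolz 0.14 673 tool x,y [ 0.0052 -0.0429] world [0.6044 0.2212 0.0104]
max tool z 0.15398018826239004 world low 0.00675796713045404
scene template_grip 0.97 [0.5768 0.1767 0.1477]
scene template_grip 0.89 [ 0.4502 -0.2752  0.0945]
scene template_grip 0.71 [ 0.6424 -0.035   0.1399]
scene template_grip 0.28 [ 0.555  -0.1908  0.1922]
scene template_foot 0.89 [ 0.4479 -0.28   -0.0005]
scene template_foot 0.56 [ 0.6426 -0.039   0.0009]
scene template_window 0.83 [ 0.4446 -0.2795  0.0704]
scene template_window 0.76 [0.5837 0.1796 0.1228]
scene template_window 0.7 [0.5824 0.1821 0.0015]
scene template_window 0.69 [ 0.6432 -0.0359  0.1096]
scene clip_floor 0.82 [0.5779 0.1765 0.0145]
top template_grip 0.59 [ 0.6461 -0.037   0.1376]
top template_grip 0.41 [ 0.4444 -0.2773  0.0896]
top template_grip 0.36 [0.579  0.1836 0.0007]
top template_foot 0.66 [ 0.4449 -0.278  -0.0029]
top template_foot 0.64 [ 0.6415 -0.0367  0.0026]
top template_foot 0.43 [0.5801 0.1834 0.01  ]
top template_window 0.54 [ 0.4486 -0.2757  0.0731]
top template_window 0.52 [0.5759 0.1812 0.1166]
top template_window 0.39 [ 0.639  -0.0334  0.1085]
top clip_floor 0.56 [0.5819 0.1754 0.0108]
```

View pics/scene9.png

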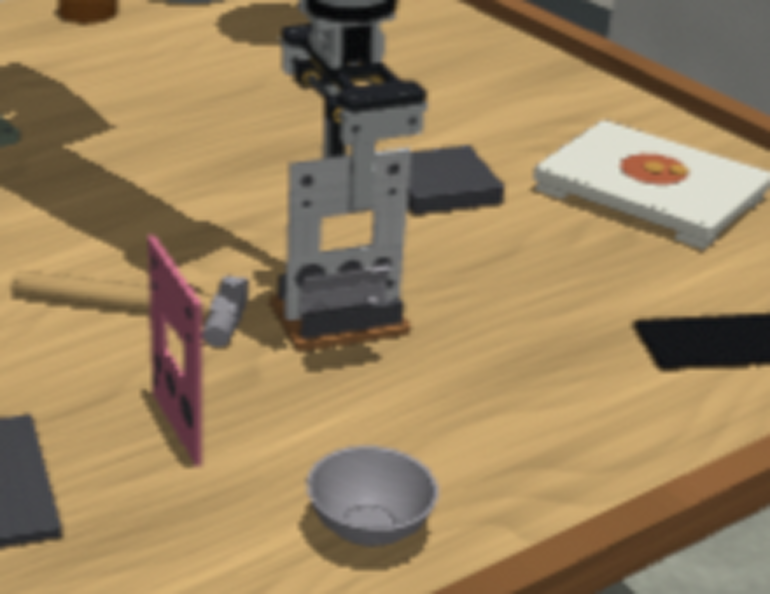

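View pics/w9.png

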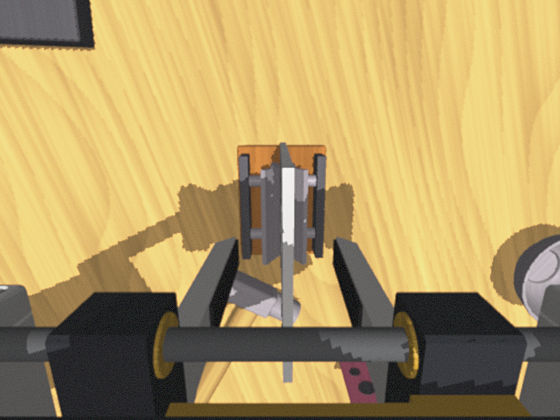

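Released, the plate stands in the clip. I retract straight up and check.

Request:
drive_tool(
  motion=[
    {"grip": 0.2,"x": 0,"y": 0,"z": -5,"spin": 0},
    {"grip": 0,"x": 2,"y": 0,"z": -12,"spin": 0},
    {"grip": 0,"x": 1,"y": 0,"z": -20,"spin": 0},
    {"grip": 0,"x": 0,"y": 0,"z": -25,"spin": 0},
    {"grip": 0,"x": 0,"y": 0,"z": -30,"spin": 0},
    {"grip": 0,"x": 0,"y": 0,"z": -30,"spin": 0},
    {"grip": 0,"x": 0,"y": 0,"z": -20,"spin": 0},
    {"grip": 0,"x": -20,"y": 0,"z": 0,"spin": 0},
  ],
)

```text
t: 22.3
ee_pos: [0.5595, 0.1833, 0.3141]
tool_rot: [-3.093, 0.458, -0.081]
contact_force: [-0.8, 0.3, -0.9]
gripper_width: 0.0942
```

Request:
drive_tool(
  motion=[
    {"grip": 0,"x": -40,"y": 0,"z": 0,"spin": 0},
    {"grip": 0,"x": -40,"y": 0,"z": 0,"spin": 0},
    {"grip": 0,"x": -30,"y": 0,"z": 0,"spin": 0},
    {"grip": 0,"x": 0,"y": 0,"z": 0,"spin": 0},
    {"grip": 0,"x": 0,"y": 0,"z": 0,"spin": 0},
    {"grip": 0,"x": 0,"y": 0,"z": 0,"spin": 0},
    {"grip": 0,"x": 0,"y": 0,"z": 0,"spin": 0},
    {"grip": 0,"x": 0,"y": 0,"z": 0,"spin": 0},
  ],
)

```text
t: 23.3
ee_pos: [0.4556, 0.2154, 0.3154]
tool_rot: [-3.087, 0.462, -0.098]
contact_force: [-0.1, 0.7, 0.0]
gripper_width: 0.0939
```

```bash
python3 - <<'E'
from h import *
def cl(c):
    d=c["depth"];v,u=np.mgrid[:420,:560];K=c["mtx"]
    P=np.stack([(u-K[0,2])/K[0,0]*d,(v-K[1,2])/K[1,1]*d,d],-1);W=(P-c["t"])@c["R"];W[d==0]=np.nan;return W
e=np.array([.957,-.291]);f=np.array([.291,.957])
for n in("scene","top","wrist"):
    if n=="wrist": c,W=wrist("pics/wf.png")
    else:
        c=ctrl.camera(n);cv2.imwrite(f"pics/{n}f.png",c["color"]);W=cl(c)
    q=W.reshape(-1,3);q=q[~np.isnan(q[:,0])]
    sx=(q[:,:2]-[.5818,.178])@e*1000;sy=(q[:,:2]-[.5818,.178])@f*1000
    for a in(80,100,120,140,160,176):
        m=(abs(sx)<20)&(abs(sy)<65)&(q[:,2]*1000>=a)&(q[:,2]*1000<a+20)
        if m.sum()>5:print(n,a,m.sum(),"x",np.median(sx[m]).round(1),"slope x/y",np.polyfit(sy[m],sx[m],1)[0].round(3),"y",np.percentile(sy[m],[1,99]).round(1),"ztop",np.percentile(q[m,2],98).round(4))
    m=(np.hypot(q[:,0]-.535,q[:,1]+.18)<.025)&(q[:,2]>.185)&(q[:,2]<.25);print(n,"keeper z",m.sum(),np.percentile(q[m,2],[50,98]) if m.any() else 0)
s=ctrl.state();print(s["t"],s["ee_pos"])
cv2.imwrite("pics/sf.png",cv2.resize(cv2.imread("pics/scenef.png")[130:310,110:380],(800,533),interpolation=2))
E
```

```text
scene 80 118 x 2.0 slope x/y -0.011 y [-53.3  56.4] ztop 0.0996
scene 100 104 x 1.7 slope x/y -0.011 y [-54.   55.6] ztop 0.1193
scene 120 188 x 1.0 slope x/y 0.001 y [-53.6  54.1] ztop 0.1393
scene 140 197 x 1.1 slope x/y -0.014 y [-54.5  55.9] ztop 0.1594
scene 160 198 x 0.6 slope x/y 0.006 y [-54.5  54.5] ztop 0.1797
scene 176 84 x 0.5 slope x/y -0.001 y [-52.8  54.7] ztop 0.1828
scene keeper z 105 [0.1953542  0.19787757]
top 80 9 x -3.1 slope x/y -0.019 y [-52.  52.] ztop 0.0974
top 100 7 x -3.8 slope x/y -0.007 y [-52.5  54.2] ztop 0.1183
top 120 12 x -4.0 slope x/y -0.013 y [-52.9  48.2] ztop 0.1358
top 140 10 x -4.4 slope x/y -0.031 y [-53.1  31.3] ztop 0.1579
top 160 35 x -3.5 slope x/y -0.001 y [-51.3  53.5] ztop 0.18
top 176 59 x -2.7 slope x/y 0.0 y [-51.1  53.8] ztop 0.1856
top keeper z 137 [0.19534131 0.20154003]
wrist 80 422 x -2.3 slope x/y -0.005 y [-49.8  58.3] ztop 0.0997
wrist 100 329 x -2.8 slope x/y -0.002 y [-50.8  58.2] ztop 0.1195
wrist 120 657 x -3.3 slope x/y -0.002 y [-50.3  57.7] ztop 0.1395
wrist 140 784 x -3.7 slope x/y -0.002 y [-50.7  57.7] ztop 0.1596
wrist 160 1068 x -4.1 slope x/y -0.003 y [-50.8  57.4] ztop 0.1799
wrist 176 822 x -2.8 slope x/y -0.003 y [-50.8  56.7] ztop 0.182
wrist keeper z 0 0
23.45 [0.45528942 0.21546146 0.3153716 ]
```

View pics/sf.png

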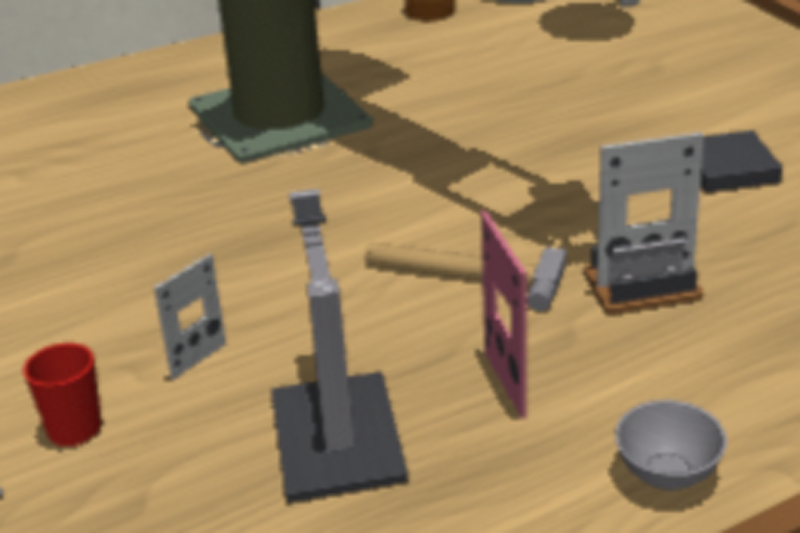

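View pics/wf.png

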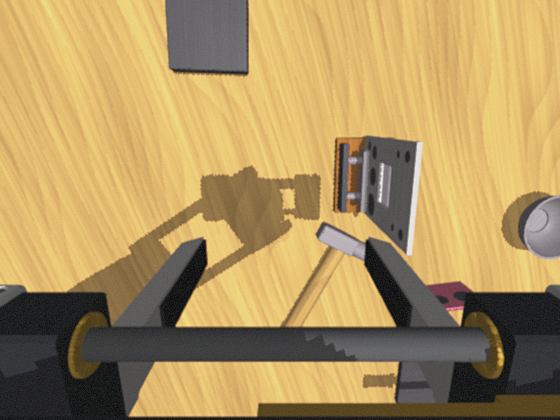

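The top edge reads 182 mm in the scene and wrist views (12 + 170: fully home). The plate leans about 1° and is centred within 1–4 mm along y. The keeper is flat and the bystanders look unmoved.

```bash
python3 -c "
from h import *
print(ctrl.finish_job())"
```

```text
the job is handed in; nothing more can be done
None
```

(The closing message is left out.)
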